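# Top up, stir and seal the desiccator

### The job

Top up the desiccator: put every fresh pellet from the steel tray into the glass bowl with the used balls, then take the rod from its fork and stir the charge clockwise (seen from above) right round the bowl for at least three full turns, with the tip down close to the floor and well out from the middle. Hang the rod back upright in its fork by its collar, put the domed lid squarely on the bowl and press it down until the rubber seal is fully home. All balls and pellets must end up inside; do not disturb the calibration weight or the crucible.

Things in the scene. Friction and masses are not known exactly. Their poses are not given: they have to be found in the camera images.
- desiccator: Round glass bowl, fixed to the slab. Origin: centre of its underside; x away from the robot, y to its left, z up. Inner radius 62 mm at the floor, 66 mm at the rim; rim 70 mm high, outer radius 71 mm, base 77 mm. On the rim a black rubber seal ring (outer radius 73 mm, inner 61 mm), its top 78 mm above the origin when up, 73 mm when down. Four used balls lie loose inside.
- bowl_floor (a point): Middle of the bowl's flat inner floor, 8 mm above the slab.
- seal (a joint): How far the rubber seal ring on the bowl's rim is pushed down: 0 (up, at the start) to 0.005 m (fully down). It is stiff and yields at about 9 N in all; the lid's weight (about 3 N) is not enough, so press on top of the knob of the seated lid with 8 to 15 N. It stays down where it is left.
- lid_knob (a point): Grip point of the loose domed glass lid (0.32 kg), on its axis, 72 mm above its underside; z up. It is on a black upright cylindrical knob, 26 mm in diameter, whose flat top is 17 mm above this point and whose foot, the dome's top, is 26 mm below it. The lid starts upright on the slab. On the bowl this point is 140 mm above the slab with the seal up, 135 mm with it down.
- lid: The same lid; origin at the centre of its underside (72 mm below lid_knob), z up. From below: a plug of radius 56 mm, 10 mm high, that goes inside the seal ring; a flange of radius 73 mm, 8 mm thick, that rests on the ring; the dome up to 46 mm; the knob up to 89 mm.
- fork_seat (a point): Where the rod hangs in the fixed fork stand: middle of the slot, level with the top of its two prongs, 140 mm above the slab. Prongs 10 mm thick, level, along x; the slot is 22 mm wide, open 26 mm from here on the -x side (roughly towards the robot), closed by a post 47 mm from here on the +x side, no higher than the prongs. Frame: x from open end to post, z up. Base plate 10 mm thick.
- rod_grip (a point): Middle of the black grip of the loose steel stirring rod (0.09 kg), hanging upright: a cylinder 18 mm in diameter, 50 mm long; z up along the rod. Right under it a collar, 36 mm in diameter, 6 mm thick; its underside, 31 mm below this point, rests on the prongs. Under that a shaft 10 mm in diameter. Lift the rod some 10 mm and draw it out of the slot's open end.
- rod_tip (a point): Centre of the 16 mm ball at the lower end of the rod, 143 mm below rod_grip along the rod; the rod's lowest point is 8 mm below it.
- rod: The same rod; origin at its lowest point, z up along the rod.
- tray: Square stainless tray, fixed, 164 mm on a side, its floor 3 mm above the slab, its lip 7 mm above the slab. Origin: centre of its underside; axes along its sides. The fresh pellets stand on it at the start.
- weight: Bystander: chrome calibration weight with lifting knob, 38 mm in diameter, 60 mm high, loose; origin under its centre.
- crucible: Bystander: empty fire clay crucible, 76 mm in diameter, 85 mm high, loose; origin under its centre.
- pellet1_center (a point): Centre of a fresh desiccant pellet: loose smooth-glazed (slippery) white ceramic cylinder, 20 mm diameter, 20 mm high, 15 g, standing on the tray at the start (z along its axis). Three to five are present; an absent one reads None.
- pellet2_center (a point): Centre of a fresh desiccant pellet: loose smooth-glazed (slippery) white ceramic cylinder, 20 mm diameter, 20 mm high, 15 g, standing on the tray at the start (z along its axis). Three to five are present; an absent one reads None.
- pellet3_center (a point): Centre of a fresh desiccant pellet: loose smooth-glazed (slippery) white ceramic cylinder, 20 mm diameter, 20 mm high, 15 g, standing on the tray at the start (z along its axis). Three to five are present; an absent one reads None.
- pellet4_center (a point): Centre of a fresh desiccant pellet: loose smooth-glazed (slippery) white ceramic cylinder, 20 mm diameter, 20 mm high, 15 g, standing on the tray at the start (z along its axis). Three to five are present; an absent one reads None.
- pellet5_center (a point): Centre of a fresh desiccant pellet: loose smooth-glazed (slippery) white ceramic cylinder, 20 mm diameter, 20 mm high, 15 g, standing on the tray at the start (z along its axis). Three to five are present; an absent one reads None.
- ball1_center (a point): Centre of a used desiccant ball, 18 mm diameter, 12 g, smooth-glazed white ceramic, loose on the bowl's floor; it rolls easily.
- ball2_center (a point): Centre of a used desiccant ball, 18 mm diameter, 12 g, smooth-glazed white ceramic, loose on the bowl's floor; it rolls easily.
- ball3_center (a point): Centre of a used desiccant ball, 18 mm diameter, 12 g, smooth-glazed white ceramic, loose on the bowl's floor; it rolls easily.
- ball4_center (a point): Centre of a used desiccant ball, 18 mm diameter, 12 g, smooth-glazed white ceramic, loose on the bowl's floor; it rolls easily.
There are look-alikes about, which are no part of the job. Of the things that look like the rod, the smallest one is meant.

How it is judged:
By the outcome, as a careful person would: the job done as asked, in the order asked, and still so for the second after the job is handed in, with the robot touching nothing.
Of pellet1, pellet2, pellet3, pellet4, pellet5 only 3 to 5 are there at a start; the rules pass over those that are not, and their reading is None.
At some moment in a run one of pellet1, pellet2, pellet3, pellet4, pellet5, lid may be knocked a few centimetres aside while the robot is not near it.
It also fails if it takes over 210 s, if anything falls off the work surface, if the arm or the gripper's body presses on something with over 40 N, if the wrist force passes 120 N, or if a joint passes its speed limit or range.

### The arm

A 6-joint arm with a two-finger parallel gripper is mounted at the origin on the work surface. World frame = base frame: x ahead of the robot, y to its left, z up, the work surface at z = 0. Lengths are in m, angles in rad, forces in N, time in s.
With the tool pointing down it reaches from about 0.325 to 1 m from the base axis. Payload 5.1 kg.
Tool frame: the origin (TCP) lies between the finger pads; the fingertips stand ahead of it and the grasp point (between the pads) lies 6 mm ahead of it (nose_length is the z of the fingertips in the tool frame, in m); z points along the fingers, y is the line along which they close (so a half turn about z gives the same grasp; the last joint's range is limited). The gripper opens to 85 mm and grips with 20 to 120 N. Pads are 22 mm wide; open, the fingers measure 114 mm over their backs; the gripper's body (76 mm by 85 mm) begins 54 mm behind the grasp point. The pads swing forward as they close: fully open they stand 13 mm farther back than shut.
Start: joints at [-0.083, 0.124, 1.65, -0, 1.367, -0.083], TCP at [0.65, -0, 0.256] pointing down, gripper open.
Joint ranges: [-2.61, 2.61], [-1.02, 2.33], [0.03, 2.71], [-1.35, 4.49], [0.32, 2.68], [-2.91, 2.91]. Speed limits (rad/s): [2.57, 2.57, 3.14, 3.14, 3.14, 3.14].

### API

Orientations are given as a unit quaternion [w, x, y, z].
In Python, from bench import goto, move_straight, movej, ungrasp, gripper_close, sleep, inverse_kinematics, sense, capture, camera_model, IKError, job_done, nose_length gives the robot as it stands. Calls block until the motion is done:
- goto(position, orientation): joint-space move of the TCP to a pose.
- move_straight(position, orientation=None, v=0.15, threshold=None): straight line of the TCP; orientation=None keeps the orientation; v is the mean speed in m/s. With threshold (N) it stops when the force on the tool has changed by that much, and returns True; else False.
- movej(angles): joint-space move.
- ungrasp() and gripper_close(grip_force=None): open the fingers fully, or close them until they stop; grip_force is the grip in N (None keeps the last).
- sleep(seconds).
- inverse_kinematics(position, orientation): joint angles nearest the present ones, or None.
- sense(): the state.
- capture(name): name is "scene" or "side" or "wrist"; returns (picture, depth): 480x640x3 uint8, blue, green, red; 480x640 float32, m along the optical axis (not along the pixel's ray), 0 where there is no reading.
- camera_model(name): a dict with "intrinsics" (3x3 intrinsics, pixels), "R" (3x3) and "t" (3): a world point X has camera coordinates R X + t. Camera axes: x right, y down, z forward; pixel columns grow to the right and rows downward; lengths in m; the calibration is good to about 2 mm. A picture is of the moment at which its call begins: read the wrist's pose just before it. camera_model takes no time and is no camera call; for the wrist camera it gives the pose at the moment of the call.
A pose or a line that the arm cannot do raises IKError and nothing moves.
- job_done(): hands the job in; it is judged then, once.
The state is a dict: "t": time; "joint_positions": joint angles; "joint_velocities": joint speeds; "tau": joint torques, N m; "position": TCP position; "orientation": TCP orientation; "contact_force": force on the tool from outside, world axes, zero at the start; "ft_torque": the same for the moment, N m; "opening": finger opening in m; "gripper_force": force on a finger pad.
Only numpy, scipy, OpenCV 4.12 (cv2) and the standard library are available. Lean on these libraries where they do the work, as an engineer would, in place of code of your own. Each camera call takes 0.05 s, during which the arm holds its last target. There are 200 camera calls.

## Working session

There is one attempt and no reset: what is moved stays moved. The work goes in short steps, each a Python script; the robot and the scene stay as the last script left them, time stands still between calls to the robot, and variables do not carry over. Pictures are saved under pics/ and viewed, at most 14 in all, crops included, and the job is handed in when it is done.

```bash
ls; mkdir -p pics; python3 - <<'E'
from bench import *
import cv2,numpy as np
for n in("scene","side"):
    p,d=capture(n);cv2.imwrite(f"pics/{n}0.png",p);np.save(f"pics/{n}0.npy",d)
    m=camera_model(n);print(n,m["intrinsics"].tolist() if hasattr(m["intrinsics"],"tolist") else m["intrinsics"]);print(np.array(m["R"]).round(3),m["t"])
print(nose_length, sense())
E
```

```text
pics
scene [[485.65985696298657, 0.0, 312.76474390408487], [0.0, 485.65985696298657, 241.72301987216596], [0.0, 0.0, 1.0]]
[[ 0.821  0.571  0.02 ]
 [ 0.34  -0.46  -0.82 ]
 [-0.459  0.68  -0.572]] [-0.45732597 -0.11276986  1.36430603]
side [[530.4639642885425, 0.0, 320.74167235902803], [0.0, 530.4639642885425, 235.27702210008988], [0.0, 0.0, 1.0]]
[[-0.865 -0.501 -0.011]
 [-0.287  0.513 -0.809]
 [ 0.411 -0.696 -0.588]] [0.50665499 0.27997572 0.75630534]
0.025 {'t': 0.1, 'joint_positions': array([-8.25913118e-02,  1.24437295e-01,  1.65153455e+00, -2.21951406e-05,
        1.36749838e+00, -8.25888564e-02]), 'joint_velocities': array([-0.00030785, -0.00042431, -0.00293094,  0.00015985, -0.00120386,
        0.0016793 ]), 'tau': array([ 9.10699127e-04, -4.24935150e+01, -3.66653323e+01, -1.21150126e-05,
        3.93052323e-03, -1.30700494e-05]), 'position': array([6.49496775e-01, 1.27724750e-05, 2.55179280e-01]), 'orientation': array([-7.09300304e-04,  7.07105746e-01,  7.07107193e-01, -6.15090114e-04]), 'contact_force': array([0.95801033, 0.59862108, 0.3774476 ]), 'ft_torque': array([-0.00294503,  0.08206515,  0.00392478]), 'gripper_force': 0.0, 'opening': 0.08556375732646855}
```

View pics/scene0.png

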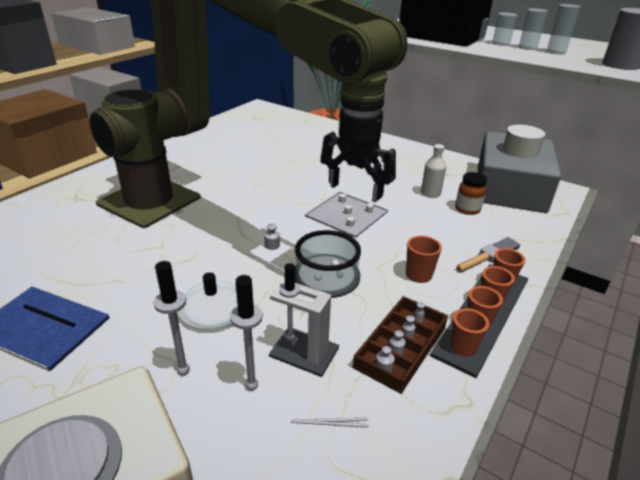

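View pics/side0.png

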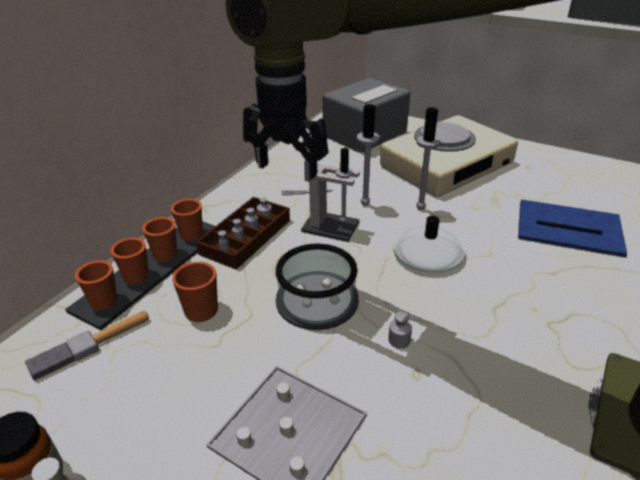

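Scene: pellets at about (342,197), (347,210), (369,206), (348,221), so four of them; bowl at (327,262), lid knob at (210,283), rod in fork at (290,277). In the side view the pellets are at (283,389), (244,436), (287,425), (297,465). The two taller rods are look-alikes.

```bash
cat > h.py <<'E'
from bench import *
import cv2,numpy as np
from scipy.spatial.transform import Rotation as R_
def ray(m,uv):
    K=np.array(m["intrinsics"]);R=np.array(m["R"]);t=np.array(m["t"])
    d=R.T@np.linalg.inv(K)@np.array([uv[0],uv[1],1.]);return -R.T@t,d
def onplane(m,uv,z):
    c,d=ray(m,uv);return c+d*(z-c[2])/d[2]
def tri(obs):
    A=np.zeros((3,3));b=np.zeros(3)
    for m,uv in obs:
        c,d=ray(m,uv);d=d/np.linalg.norm(d);P=np.eye(3)-np.outer(d,d);A+=P;b+=P@c
    return np.linalg.solve(A,b)
def down(yaw):  # tool y (closing) axis at angle yaw from world y..; yaw=closing-direction angle from +y
    r=R_.from_euler('z',yaw)*R_.from_quat([0.70710678,0.70710678,0,0]); q=r.as_quat();return [q[3],q[0],q[1],q[2]]
def proj(m,X):
    K=np.array(m["intrinsics"]);p=K@(np.array(m["R"])@np.asarray(X)+np.array(m["t"]));return p[:2]/p[2]
def shot(n,f):
    m=camera_model(n);p,d=capture(n);cv2.imwrite(f"pics/{f}.png",p);np.save(f"pics/{f}.npy",d);return m,p,d
E
python3 - <<'E'
from h import *
s,w=camera_model("scene"),camera_model("side")
print(R_.from_quat([0.7071,0.7071,0,0]).as_matrix().round(2).tolist())
for n,a,b,z in [("p",(342,197),(283,389),.018),("p",(369,206),(244,436),.018),("p",(347,210),(287,425),.018),("p",(348,221),(297,465),.018),("bowl",(327,248),(316,271),.078),("knobtop",(209,275),(432,219),.089),("rodtop",(290,267),(344,150),.196),("weight",(272,230),(401,315),.06),("crucible",(423,243),(196,270),.085),("tall1",(164,266),(431,111),.3),("tall2",(244,280),(369,107),.3)]:
    print(n,onplane(s,a,z).round(3),onplane(w,b,z).round(3),tri([(s,a),(w,b)]).round(3))
x=camera_model("wrist");print(x["intrinsics"],np.array(x["R"]).round(2),-np.array(x["R"]).T@x["t"])
shot("wrist","w0")
E
```

```text
[[0.0, 1.0, 0.0], [1.0, 0.0, 0.0], [0.0, 0.0, -1.0]]
p [0.435 0.319 0.018] [0.52  0.227 0.018] [0.487 0.252 0.067]
p [0.521 0.321 0.018] [0.523 0.32  0.018] [0.522 0.32  0.019]
p [0.484 0.267 0.018] [0.481 0.276 0.018] [0.482 0.273 0.014]
p [0.515 0.221 0.018] [0.436 0.32  0.018] [ 0.464  0.296 -0.04 ]
bowl [0.582 0.016 0.078] [0.58  0.024 0.078] [0.581 0.02  0.075]
knobtop [ 0.453 -0.213  0.089] [ 0.456 -0.212  0.089] [ 0.455 -0.213  0.09 ]
rodtop [ 0.65  -0.207  0.196] [ 0.647 -0.203  0.196] [ 0.649 -0.205  0.195]
weight [0.423 0.021 0.06 ] [0.413 0.034 0.06 ] [0.416 0.028 0.053]
crucible [0.748 0.15  0.085] [0.76  0.132 0.085] [0.752 0.139 0.093]
tall1 [ 0.596 -0.41   0.3  ] [ 0.488 -0.228  0.3  ] [ 0.532 -0.364  0.242]
tall2 [ 0.7  -0.37  0.3 ] [ 0.593 -0.192  0.3  ] [ 0.651 -0.319  0.243]
[[399.99156154   0.         320.88932581]
 [  0.         399.99156154 235.10484499]
 [  0.           0.           1.        ]] [[ 1.   -0.   -0.  ]
 [-0.   -0.96  0.29]
 [-0.   -0.29 -0.96]] [0.64798476 0.07294995 0.37235664]
```

View pics/w0.png

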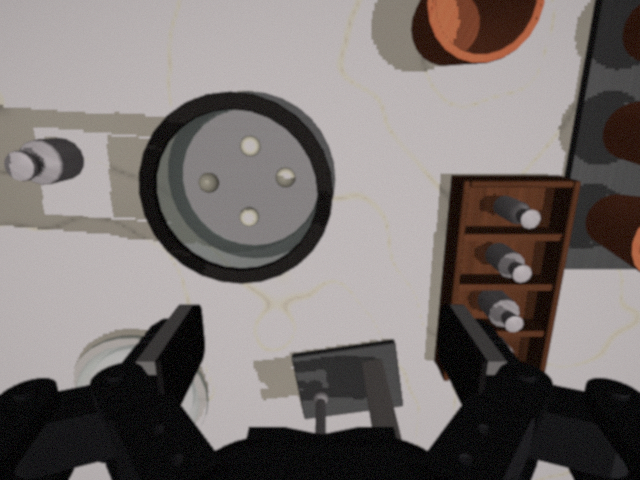

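Wrist view: bowl ring centred about (236,187) with four balls in it, weight at (40,162), lid at lower left, fork at the bottom. Next I look over the tray.

```bash
cat >> h.py <<'E'
HOV=(.48,.31,.25)
def pellets(f,zt=.023):
    m,p,d=shot("wrist",f)
    g=p.min(2);K=np.array(m["intrinsics"])
    out=[]
    for th in (150,165,180,195,210):
        n,l,st,c=cv2.connectedComponentsWithStats(cv2.morphologyEx((g>th).astype(np.uint8),cv2.MORPH_OPEN,np.ones((5,5))))
        for i in range(1,n):
            if 200<st[i,4]<1600 and max(st[i,2],st[i,3])<50:
                X=onplane(m,c[i],zt-.003);out.append((*X[:2].round(4),th,st[i,4],*c[i].round(0)))
    return out
E
python3 - <<'E'
from h import *
t=sense()["t"];goto(HOV,down(0));print(sense()["t"]-t)
for o in pellets("w1"): print(o)
E
```

```text
1.3250000000000002
```

View pics/w1.png

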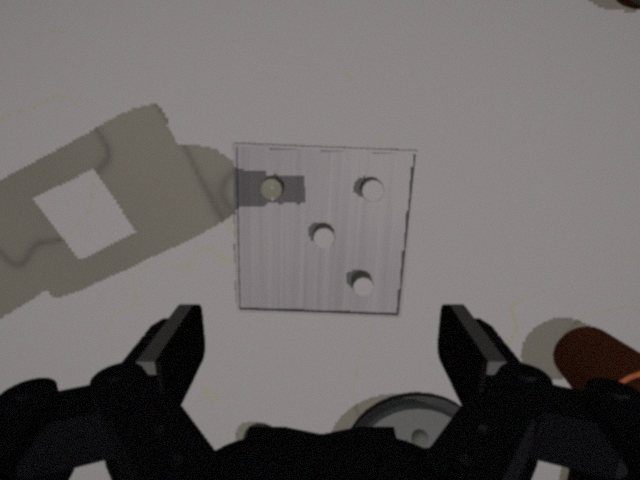

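Four pellets are visible: (271,189) in shadow, (372,189), (322,237) and (362,285). Brightness is ambiguous, so I'll segment by height from the depth image.

```bash
python3 - <<'E'
src=open('h.py').read();i=src.index('def pellets');open('h.py','w').write(src[:i]+'''def cloud(m,d):
    v,u=np.indices(d.shape);K=np.array(m["intrinsics"])
    P=np.stack([(u-K[0,2])/K[0,0]*d,(v-K[1,2])/K[1,1]*d,d],-1);return (P-np.array(m["t"]))@np.array(m["R"])
def pellets(f,lo=.014,hi=.03,box=(.36,.62,.15,.40)):
    m,p,d=shot("wrist",f);W=cloud(m,d)
    k=(d>0)&(W[...,2]>lo)&(W[...,2]<hi)&(W[...,0]>box[0])&(W[...,0]<box[1])&(W[...,1]>box[2])&(W[...,1]<box[3])
    n,l,st,c=cv2.connectedComponentsWithStats(cv2.morphologyEx(k.astype(np.uint8),cv2.MORPH_OPEN,np.ones((3,3))))
    out=[]
    for i in range(1,n):
        if st[i,4]>60:
            q=W[l==i];t=q[q[:,2]>np.percentile(q[:,2],90)-.005];out.append((*cv2.minEnclosingCircle(t[:,:2].astype(np.float32))[0],*t.mean(0),st[i,4]))
    return np.array(out)
''')
E
python3 - <<'E'
from h import *
print(pellets("w2").round(4))
m=camera_model("wrist")
for uv in [(271,188),(372,188),(322,236),(362,284)]: print(onplane(m,uv,.021).round(4))
for uv in [(234,142),(416,150),(398,314),(240,308)]: print(onplane(m,uv,.006).round(4))
E
```

```text
[[4.353e-01 3.192e-01 4.354e-01 3.196e-01 2.240e-02 4.160e+02]
 [5.234e-01 3.181e-01 5.234e-01 3.184e-01 2.240e-02 4.180e+02]
 [4.808e-01 2.749e-01 4.808e-01 2.755e-01 2.240e-02 3.890e+02]
 [5.178e-01 2.270e-01 5.174e-01 2.278e-01 2.240e-02 3.690e+02]]
[0.4356 0.3202 0.021 ]
[0.5238 0.3199 0.021 ]
[0.4801 0.2762 0.021 ]
[0.5175 0.229  0.021 ]
[0.4028 0.3585 0.006 ]
[0.5636 0.3511 0.006 ]
[0.5562 0.1895 0.006 ]
[0.3981 0.1967 0.006 ]
```

```bash
cat >> h.py <<'E'
from scipy.optimize import least_squares
def circ(P):
    f=lambda a:np.hypot(P[:,0]-a[0],P[:,1]-a[1])-a[2]
    return least_squares(f,[*P.mean(0),.06],loss='soft_l1',f_scale=.001).x
BOWL=(.581,.020)
E
python3 - <<'E'
from h import *
from h import R_
for n in("scene","side"):
    m,p,d=shot(n,n+"1");W=cloud(m,d)
    def sel(c,r,lo,hi): return W[(d>0)&(np.hypot(W[...,0]-c[0],W[...,1]-c[1])<r)&(W[...,2]>lo)&(W[...,2]<hi)]
    q=sel((.581,.02),.09,.075,.083);print(n,"ring",len(q),circ(q[:,:2]).round(4),np.median(q[:,2]))
    q=sel((.455,-.213),.03,.083,.095);print("knob",len(q),q.mean(0).round(4),cv2.minEnclosingCircle(q[:,:2].astype(np.float32)))
    q=sel((.649,-.205),.03,.185,.21);print("rod",len(q),q.mean(0).round(4),q.max(0))
ps=pellets("w3");t=sense()["t"]
P=min(ps,key=lambda q:q[1]);x,y=P[:2];print(P)
q=down(0)
goto((x,y,.10),q);move_straight((x,y,.030),v=.12);gripper_close(60);s=sense();print(s["opening"],s["gripper_force"])
move_straight((x,y,.16),v=.2);print(sense()["opening"])
goto((BOWL[0],BOWL[1],.17),q);print(sense()["opening"],sense()["t"]-t)
m,p,d=shot("wrist","w4");W=cloud(m,d);k=(d>0)&(np.hypot(W[...,0]-.581,W[...,1]-.02)<.09)&(W[...,2]>.074)&(W[...,2]<.082);print(k.sum(),circ(W[k][:,:2]))
E
```

```text
scene ring 812 [0.5853 0.0118 0.0669] 0.07997525604269826
knob 119 [ 0.4565 -0.2189  0.0899] ((0.45454347133636475, -0.2175595462322235), 0.013642588630318642)
rod 114 [ 0.6495 -0.2095  0.1945] [ 0.65681919 -0.1985692   0.20037766]
side ring 704 [0.5837 0.0182 0.0664] 0.07801136266787474
knob 96 [ 0.4545 -0.2107  0.0884] ((0.45446979999542236, -0.21334639191627502), 0.013793785125017166)<stdin>:8: RuntimeWarning: Mean of empty slice.
  ret = um.true_divide(
Traceback (most recent call last):
ValueError: zero-size array to reduction operation maximum which has no identity
```

```bash
sed -i 's/^BOWL=.*/BOWL=(.583,.017)/' h.py; cat > pick.py <<'E'
from h import *
def pick(ps,i=None):
    P=min(ps,key=lambda q:q[1]) if i is None else ps[i];x,y=P[:2];print(P.round(4))
    q=down(0)
    goto((x,y,.10),q);move_straight((x,y,.030),v=.12);gripper_close(60);s=sense();print(s["opening"],s["gripper_force"])
    move_straight((x,y,.15),v=.25);print(sense()["opening"])
E
python3 - <<'E'
from pick import *
ps=pellets("w3");t=sense()["t"];pick(ps)
goto((BOWL[0],BOWL[1],.19),down(0));print(sense()["opening"],sense()["t"]-t)
m,p,d=shot("wrist","w4");W=cloud(m,d);k=(d>0)&(np.hypot(W[...,0]-.581,W[...,1]-.02)<.09)&(W[...,2]>.073)&(W[...,2]<.083);print(k.sum(),circ(W[k][:,:2]))
E
```

```text
[5.175e-01 2.272e-01 5.175e-01 2.279e-01 2.250e-02 3.640e+02]
0.0176305611144285 58.79916608333588
0.017565339282805136
0.017822245441215346 3.6332999999999998
11386 [0.58305413 0.01598312 0.06631219]
```

View pics/w4.png

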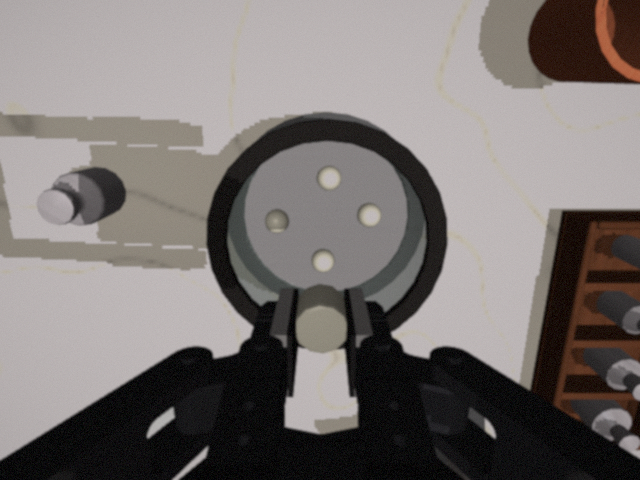

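Pellet held between the pads at (322,318); ring centre about (327,237), which depth puts at (0.583, 0.016). I'll drop this one and loop over the rest.

```bash
sed -i 's/^BOWL=.*/BOWL=(.583,.016)/' h.py; python3 - <<'E'
from pick import *
off=[(0,-.0),(.0,.018),(0,-.018),(0.0,0)]
def drop(k):
    x,y=BOWL[0]+off[k][0],BOWL[1]+off[k][1]
    move_straight((x,y,.098),v=.12);ungrasp();move_straight((x,y,.17),v=.3)
drop(0)
for k in range(1,4):
    goto(HOV,down(0));ps=pellets(f"l{k}");print(len(ps))
    pick(ps)
    if sense()["opening"]<.012: print("lost");break
    goto((BOWL[0],BOWL[1]+off[k][1],.17),down(0))
    if sense()["opening"]<.012: print("lost");break
    drop(k)
goto(HOV,down(0));print(pellets("l9").round(3),sense()["t"])
goto((.583,.05,.26),down(0));shot("wrist","w5");shot("scene","scene2");print(sense()["t"])
E
```

```text
3
[4.808e-01 2.751e-01 4.808e-01 2.756e-01 2.240e-02 3.900e+02]
0.017008035591272116 58.79725456237793
0.017389565456406342
2
[5.236e-01 3.180e-01 5.234e-01 3.184e-01 2.240e-02 4.250e+02]
0.017423182048628062 58.78660976886749
0.01735010460716712
1
[4.352e-01 3.191e-01 4.355e-01 3.196e-01 2.250e-02 4.210e+02]
0.017433409949300357 58.794445395469666
0.017963860860552835
[] 29.45
30.6333
```

View pics/w5.png

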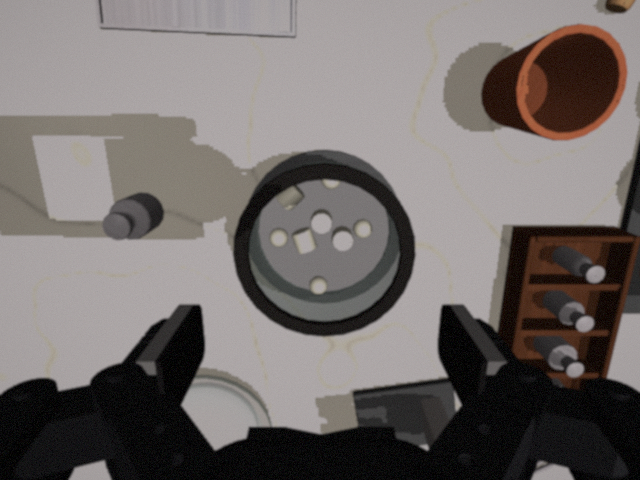

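View pics/scene2.png

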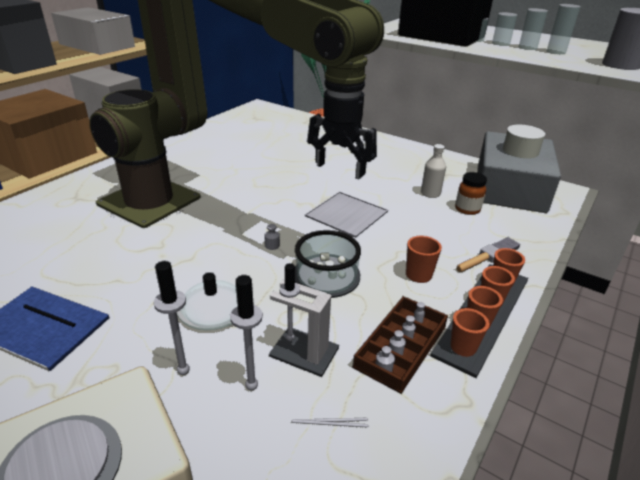

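All eight pieces are in the bowl: balls at (331,181), (278,238), (363,228), (318,286) and pellets at (320,222), (305,240), (343,239), (290,197). Tray empty, bystanders untouched. Next, a closer look at rod and fork.

```bash
python3 - <<'E'
from h import *
goto((.60,-.22,.30),down(0))
m,p,d=shot("wrist","w6");W=cloud(m,d)
def sel(c,r,lo,hi): return (d>0)&(np.hypot(W[...,0]-c[0],W[...,1]-c[1])<r)&(W[...,2]>lo)&(W[...,2]<hi)
k=sel((.65,-.207),.035,.185,.21);q=W[k];print("rodtop",len(q),q.mean(0),cv2.minEnclosingCircle(q[:,:2].astype(np.float32)))
k=sel((.66,-.207),.09,.132,.15);q=W[k];print("prongs",len(q),cv2.minAreaRect(q[:,:2].astype(np.float32)),np.median(q[:,2]))
cv2.imwrite("pics/w6m.png",k*255)
k=sel((.66,-.207),.12,.004,.014);q=W[k];print("base",len(q),cv2.minAreaRect(q[:,:2].astype(np.float32)))
E
```

```text
rodtop 821 [ 0.64546732 -0.20518481  0.19460621] ((0.6463397145271301, -0.20631860196590424), 0.009100433439016342)
prongs 6847 ((0.6675582528114319, -0.20308974385261536), (0.09503402560949326, 0.05055806040763855), 9.213603973388672) 0.1397770074574224
base 3980 ((0.7028260231018066, -0.23520588874816895), (0.1534384787082672, 0.15518708527088165), 8.78994083404541)[ WARN:0@0.595] global loadsave.cpp:1063 imwrite_ Unsupported depth image for selected encoder is fallbacked to CV_8U.
```

View pics/w6.png

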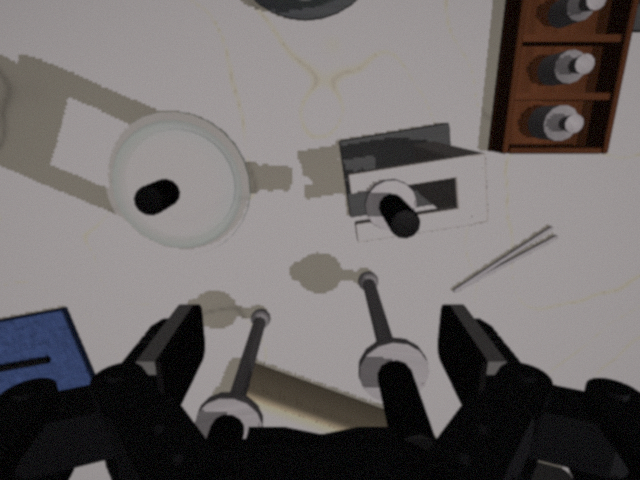

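Rod grip top at (405,222) hangs in the fork's slot, and depth puts the fork yaw at about +9.2°, seat (0.6463, -0.2065). Rod top agrees with that. The tall look-alikes are clear of the approach, and the lid is still at (185,180).

```bash
cat >> h.py <<'E'
SEAT=np.array([.6463,-.2065]);YF=np.radians(9.2);FX=np.array([np.cos(YF),np.sin(YF)])
E
python3 - <<'E'
from h import *
x,y=SEAT;q=down(YF)
goto((x,y,.25),q);move_straight((x,y,.177),v=.1);gripper_close(100);s=sense();print(s["opening"],s["contact_force"],s["position"])
f0=s["contact_force"]
move_straight((x,y,.190),v=.05);print(sense()["contact_force"]-f0,sense()["opening"])
b=SEAT-.055*FX
print(move_straight((*b,.190),v=.06,threshold=6),sense()["position"],sense()["contact_force"])
move_straight((*b,.31),v=.15)
goto((BOWL[0],BOWL[1]-.01,.31),down(0));shot("side","side3");m,p,d=shot("wrist","w7");print(sense()["t"],sense()["opening"])
E
```

```text
0.015804968093741736 [-0.67924383 -0.0736932   1.57891552] [ 0.64653614 -0.20653736  0.1774646 ]
[ 1.43128775  0.51419124 -2.73780465] 0.015941313511190203
False [ 0.59227461 -0.2152985   0.19016006] [ 0.29528433  0.14630624 -0.35884779]
37.0667 0.015723403132749145
```

```bash
python3 -c "
import cv2,numpy as np
a=cv2.imread('pics/side3.png')[60:360,150:550];b=cv2.imread('pics/w7.png')
cv2.imwrite('pics/c3.png',np.hstack([cv2.resize(a,(400,300)),cv2.resize(b,(400,300))]))"
```

```text
(no output)
```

View pics/c3.png

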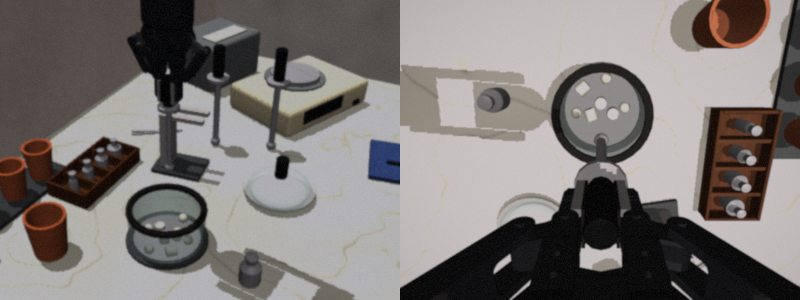

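Rod is held upright over the bowl, and the lower-right (-45°) of the floor is clear. I'll lower there, touch the floor to calibrate, then stir.

```bash
python3 - <<'E'
from h import *
C=np.array(BOWL);r=.043;a0=-np.pi/4
pt=lambda a:C+r*np.array([np.cos(a),np.sin(a)])
p=pt(a0);move_straight((*p,.27),v=.15)
move_straight((*p,.185),v=.12);
h=move_straight((*p,.158),v=.02,threshold=3);z=sense()["position"][2];print(h,z,sense()["contact_force"])
if h and .160<z<.171:
    z+=.004;move_straight((*p,z),v=.05);t=sense()["t"];F=[]
    n=16
    for i in range(1,int(4.2*n)+1):
        a=a0-2*np.pi*i/n
        move_straight((*pt(a),z),v=.09)
        F.append(np.linalg.norm(sense()["contact_force"]))
    s=sense();print("stir",s["t"]-t,max(F),s["position"],s["opening"])
    h=move_straight((*pt(a),.158),v=.02,threshold=3);print(h,sense()["position"][2])
    q=s["position"];move_straight((q[0],q[1],z),v=.1)
print(sense()["t"])
E
```

```text
True 0.16507712673088007 [-0.49579234  0.01140889  3.92656877]
stir 22.333400000000005 7.952054513449862 [ 0.56650011 -0.0242409   0.16900289] 0.015532146157451078
True 0.1651085640195571
62.5583
```

```bash
python3 - <<'E'
from h import *
q=sense()["position"];move_straight((q[0],q[1],.31),v=.15)
b=SEAT-.058*FX;goto((*b,.31),down(YF));
s=sense()["position"];rt=np.array([s[0],s[1],s[2]-.157+.008])
out=[]
for n in("side","wrist","scene"):
    m,p,d=shot(n,n+"4");u=proj(m,rt);print(n,u)
    cv2.drawMarker(p,tuple(int(round(v)) for v in u),(0,0,255),cv2.MARKER_CROSS,9,1)
    c=np.clip(u,[80,60],[560,420]).astype(int);out.append(cv2.resize(p[c[1]-60:c[1]+60,c[0]-80:c[0]+80],(266,200)) if n!="wrist" else cv2.resize(p,(266,200)))
cv2.imwrite("pics/c4.png",np.hstack(out))
E
```

```text
side [372.73785964 170.3127355 ]
wrist [323.37791594 225.65031611]
scene [259.76716104 272.86332827]
```

View pics/c4.png

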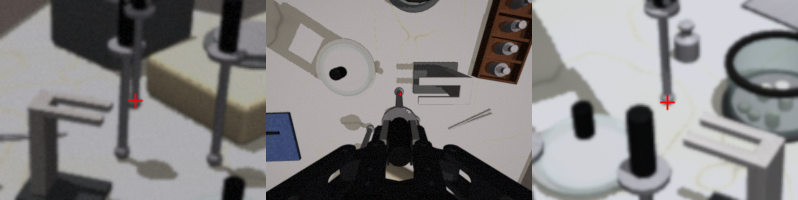

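The tip is at the predicted marker in all three views, so the rod is still straight in the grip. Returning it to the fork.

```bash
python3 - <<'E'
from h import *
b=SEAT-.058*FX
move_straight((*b,.190),v=.12)
h=move_straight((*SEAT,.190),v=.05,threshold=6);print(h,sense()["position"])
if not h:
    h=move_straight((*SEAT,.174),v=.02,threshold=3);z=sense()["position"][2];print(h,z)
    if z<.180:
        ungrasp();move_straight((*SEAT,.30),v=.12)
        goto((.60,-.22,.30),down(0));m,p,d=shot("wrist","w8");W=cloud(m,d)
        k=(d>0)&(np.hypot(W[...,0]-.646,W[...,1]+.2065)<.035)&(W[...,2]>.185)&(W[...,2]<.21);q=W[k];print(cv2.minEnclosingCircle(q[:,:2].astype(np.float32)),q[:,2].max())
        k=(d>0)&(np.hypot(W[...,0]-.455,W[...,1]+.215)<.1)&(W[...,2]>.08)&(W[...,2]<.1);q=W[k];print("knob",len(q),q.mean(0),cv2.minEnclosingCircle(q[:,:2].astype(np.float32)))
        k=(d>0)&(np.hypot(W[...,0]-.455,W[...,1]+.215)<.12)&(W[...,2]>.012)&(W[...,2]<.024);q=W[k];print("flange",circ(q[:,:2]))
        shot("side","side5")
print(sense()["t"])
E
```

```text
False [ 0.64606314 -0.20656863  0.18996747]
True 0.1777304423881102
((0.6436702609062195, -0.20595130324363708), 0.009155331179499626) 0.1978379054282687
knob 797 [ 0.45487457 -0.21471378  0.08778622] ((0.4536248743534088, -0.2154562622308731), 0.013014774769544601)
flange [ 0.45237571 -0.21603057  0.06781796]
69.925
```

```bash
python3 -c "
import cv2,numpy as np
a=cv2.imread('pics/side5.png')[60:360,150:550];b=cv2.imread('pics/w8.png')
cv2.imwrite('pics/c5.png',np.hstack([a,cv2.resize(b,(400,300))]))"
```

```text
(no output)
```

View pics/c5.png

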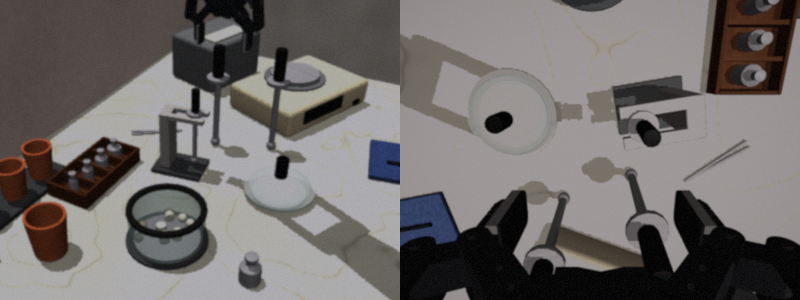

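Rod hangs upright in the fork again, the lid is where it was, the charge is intact. Now the lid.

```bash
python3 - <<'E'
from h import *
def top(f,c,lo,hi,r=.05):
    m,p,d=shot("wrist",f);W=cloud(m,d);k=(d>0)&(np.hypot(W[...,0]-c[0],W[...,1]-c[1])<r)&(W[...,2]>lo)&(W[...,2]<hi);q=W[k];return len(q),q.mean(0),cv2.minEnclosingCircle(q[:,:2].astype(np.float32))
goto((.4545,-.225,.20),down(0))
n,mn,(c,r)=top("w9",(.4545,-.215),.083,.095);print(n,mn,c,r)
if .011<r<.016:
    move_straight((*c,.15),v=.15);move_straight((*c,.078),v=.08);gripper_close(100);s=sense();print(s["opening"],s["position"],s["contact_force"])
    f0=s["contact_force"];move_straight((*c,.20),v=.1);s=sense();print(s["opening"],s["contact_force"]-f0)
    if s["opening"]>.018:
        goto((*BOWL,.22),down(0));shot("side","side6");print(sense()["opening"])
        h=move_straight((*BOWL,.14),v=.03,threshold=4);print(h,sense()["position"],sense()["contact_force"],sense()["t"])
        shot("scene","scene6");shot("side","side7")
E
```

```text
1391 [ 0.45308236 -0.2146214   0.08826115] (0.4530486762523651, -0.21557345986366272) 0.013164813630282879
0.023647029531705298 [ 0.45353057 -0.21580565  0.07871268] [-0.37012836  0.19131173  3.91554196]
0.02379719147502159 [ 0.46140578  0.34864615 -6.90427197]
0.02376548515987235
True [0.58299382 0.01602416 0.14629327] [-0.52235378  0.39398325  5.38774384] 77.4667
```

```bash
python3 -c "
import cv2,numpy as np
a=cv2.imread('pics/side7.png')[120:420,150:550];b=cv2.imread('pics/scene6.png')[120:420,150:550]
cv2.imwrite('pics/c6.png',np.hstack([a,b]))"
```

```text
(no output)
```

View pics/c6.png

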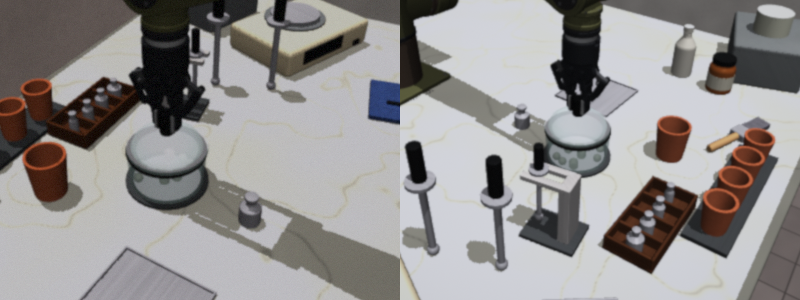

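Contact came at the expected height (0.146) and the lid sits level. Release, check, then press with closed fingers.

```bash
python3 - <<'E'
from h import *
ungrasp();move_straight((*BOWL,.25),v=.12);move_straight((BOWL[0],BOWL[1]-.01,.27))
m,p,d=shot("wrist","w10");W=cloud(m,d);k=(d>0)&(np.hypot(W[...,0]-BOWL[0],W[...,1]-BOWL[1])<.04)&(W[...,2]>.148)&(W[...,2]<.166);q=W[k];c,r=cv2.minEnclosingCircle(q[:,:2].astype(np.float32));print(len(q),q.mean(0),c,r)
gripper_close(40)
move_straight((*c,.20),v=.12);f0=sense()["contact_force"]
h=move_straight((*c,.168),v=.006,threshold=12.5);s=sense();print(h,s["position"],s["contact_force"]-f0,s["t"])
sleep(.3);s=sense();print(s["position"],s["contact_force"]-f0)
E
```

```text
1406 [0.58080826 0.01725547 0.15557398] (0.5806894302368164, 0.01607368141412735) 0.013146218843758106
True [0.58092776 0.01606883 0.17702763] [-0.91007745  0.61362233  3.92183897] 84.7417
[0.58092107 0.01606145 0.17701656] [-1.46113594  0.4719815   5.26426205]
```

Height matches "fully down". I'll press once more to confirm it has stopped, then retract and check.

```bash
python3 - <<'E'
from h import *
s=sense();c=s["position"][:2];
move_straight((*c,.182),v=.02);f0=sense()["contact_force"];print(f0)
h=move_straight((*c,.170),v=.005,threshold=13);s=sense();print(h,s["position"],s["contact_force"]-f0)
move_straight((*c,.26),v=.1);ungrasp();move_straight((c[0],c[1]-.01,.27))
m,p,d=shot("wrist","w11");W=cloud(m,d);k=(d>0)&(np.hypot(W[...,0]-BOWL[0],W[...,1]-BOWL[1])<.04)&(W[...,2]>.14)&(W[...,2]<.166);q=W[k];print(q.mean(0))
goto((.45,.25,.35),down(0));shot("scene","scene8");shot("side","side8");print(sense()["t"])
a=cv2.imread('pics/side8.png')[120:420,150:550];b=cv2.imread('pics/scene8.png')[120:420,150:550]
cv2.imwrite('pics/c8.png',np.hstack([a,b]))
E
```

```text
[ 0.98468509 -0.67021855 -0.8190518 ]
True [0.5811224  0.01603928 0.17700871] [-1.23003962  1.11169811  4.69721063]
[0.58077141 0.0175204  0.150854  ]
90.2167
```

View pics/c8.png

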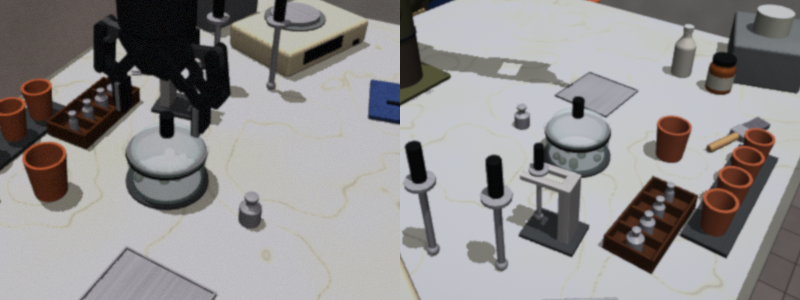

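Knob top has dropped 4.7 mm by depth and 5 mm by touch (0.182 to 0.177). Lid is level, rod hangs, all pieces are inside and the bystanders are untouched. Handing in.

```bash
python3 -c "
from bench import *
print(job_done())"
```

```text
the job is handed in; nothing more can be done
None
```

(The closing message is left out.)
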